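# Find the loose hold-down bolt of the eyelet press and hold its cap up

## Task

One of the three hold-down bolts of the eyelet press has worked loose on its rubber bush. Tap the three capped bolts from above with the gripper, going from the robot's left to its right, to find the one that gives and drops; then lift that bolt's hinged cap by its finger tab well open, nearer upright than flat, and finish while still holding it up so that a helper can get a spanner on the bolt. Keep the other two caps shut and leave everything else on the table where it is.

Things in the scene. Friction and masses are not known exactly. Their poses are not given: they have to be found in the camera images.
- press: Grey cast eyelet press, fixed, front to -x. Origin on the table under the die; x to the rear, z up. Column at x 67 to 150 mm, |y| < 42; head 270 mm high spans x -35 to 125, |y| < 50, from 210 mm up, ram and dies below it at the origin; lever over the rear to 400 mm. Lugs (62 mm discs, 18 mm high) at x, y = (-50, 140), (-125, 0), (-50, -140) mm: one bolt on each, which on which varies.
- bolt_a: One of three look-alike bolts on the press's lugs: rubber bush 36 mm across, on it a steel cup washer (48 mm) with the bolt head under a hinged black cap (48 mm). Origin on the bolt's axis at the bush's foot, 18 to 22 mm above the table (whether loose or not); z up, -x towards the cap's finger tab, y along the hinge line.
- cap_a_top (a point): Centre of the flat top (41 mm across) of the cap of bolt_a, the place to tap; shut, it is on the axis 37 mm above the origin of bolt_a. Tapped from above, a tight bolt does not give; the loose one, standing up on its slack bush, gives at about 2 N, drops 6 mm with washer and cap to a firm stop, and stays wedged down.
- cap_a_tab (a point): Grip point of the cap's finger tab, a bar 12 mm wide (along y), 9 mm thick, sticking out 42 mm from the cap; point at mid-thickness; shut: 45 mm from the axis along -x of bolt_a, 30 mm above its origin, 12 mm above the hinge line. Sides can be pinched from above, fingers closing along y; the tab then pivots between the pads. Clear below to the table.
- cap_a_hinge (a point): Middle of the hinge line of the cap of bolt_a, on the cup washer: 27 mm along +x of bolt_a from its axis and 18 mm above its origin; it drops with the loose bolt. The hinge line runs along y of bolt_a. The tab swings round this line.
- cap_a (a joint): Opening angle of the cap of bolt_a (rad): 0 shut, 1.57 tipped up a quarter turn, stop at 1.7; the tab swings up and over towards +x of bolt_a. A weak spring (0.02 to 0.04 N m, under 1 N at the tab) shuts the cap when let go.
- bolt_b: One of three look-alike bolts on the press's lugs: rubber bush 36 mm across, on it a steel cup washer (48 mm) with the bolt head under a hinged black cap (48 mm). Origin on the bolt's axis at the bush's foot, 18 to 22 mm above the table (whether loose or not); z up, -x towards the cap's finger tab, y along the hinge line.
- cap_b_top (a point): Centre of the flat top (41 mm across) of the cap of bolt_b, the place to tap; shut, it is on the axis 37 mm above the origin of bolt_b. Tapped from above, a tight bolt does not give; the loose one, standing up on its slack bush, gives at about 2 N, drops 6 mm with washer and cap to a firm stop, and stays wedged down.
- cap_b_tab (a point): Grip point of the cap's finger tab, a bar 12 mm wide (along y), 9 mm thick, sticking out 42 mm from the cap; point at mid-thickness; shut: 45 mm from the axis along -x of bolt_b, 30 mm above its origin, 12 mm above the hinge line. Sides can be pinched from above, fingers closing along y; the tab then pivots between the pads. Clear below to the table.
- cap_b_hinge (a point): Middle of the hinge line of the cap of bolt_b, on the cup washer: 27 mm along +x of bolt_b from its axis and 18 mm above its origin; it drops with the loose bolt. The hinge line runs along y of bolt_b. The tab swings round this line.
- cap_b (a joint): Opening angle of the cap of bolt_b (rad): 0 shut, 1.57 tipped up a quarter turn, stop at 1.7; the tab swings up and over towards +x of bolt_b. A weak spring (0.02 to 0.04 N m, under 1 N at the tab) shuts the cap when let go.
- bolt_c: One of three look-alike bolts on the press's lugs: rubber bush 36 mm across, on it a steel cup washer (48 mm) with the bolt head under a hinged black cap (48 mm). Origin on the bolt's axis at the bush's foot, 18 to 22 mm above the table (whether loose or not); z up, -x towards the cap's finger tab, y along the hinge line.
- cap_c_top (a point): Centre of the flat top (41 mm across) of the cap of bolt_c, the place to tap; shut, it is on the axis 37 mm above the origin of bolt_c. Tapped from above, a tight bolt does not give; the loose one, standing up on its slack bush, gives at about 2 N, drops 6 mm with washer and cap to a firm stop, and stays wedged down.
- cap_c_tab (a point): Grip point of the cap's finger tab, a bar 12 mm wide (along y), 9 mm thick, sticking out 42 mm from the cap; point at mid-thickness; shut: 45 mm from the axis along -x of bolt_c, 30 mm above its origin, 12 mm above the hinge line. Sides can be pinched from above, fingers closing along y; the tab then pivots between the pads. Clear below to the table.
- cap_c_hinge (a point): Middle of the hinge line of the cap of bolt_c, on the cup washer: 27 mm along +x of bolt_c from its axis and 18 mm above its origin; it drops with the loose bolt. The hinge line runs along y of bolt_c. The tab swings round this line.
- cap_c (a joint): Opening angle of the cap of bolt_c (rad): 0 shut, 1.57 tipped up a quarter turn, stop at 1.7; the tab swings up and over towards +x of bolt_c. A weak spring (0.02 to 0.04 N m, under 1 N at the tab) shuts the cap when let go.
- eyelet_tin: Bystander, loose: low round aluminium tin, 51 mm across, 20 mm high, between the left and front lugs. Origin at the centre of its underside. Leave it standing where it is.
- setting_die: Bystander, loose: small steel setting die, 36 mm across, 22 mm high, between the front and right lugs. Origin at the centre of its underside. Leave it standing where it is.
- cord_spool: Bystander, loose: spool of white cord, 80 mm across, 60 mm high. Origin at the centre of its underside. Leave it standing where it is.
- craft_jar: Bystander, loose: jar with a white lid, 72 mm across, 100 mm high. Origin at the centre of its underside. Leave it standing where it is.
- water_cup: Bystander, loose: clear plastic cup, 68 mm across, 85 mm high. Origin at the centre of its underside. Leave it standing where it is.
- glue_bottle: Bystander, loose: white glue bottle, 44 mm across, 120 mm high. Origin at the centre of its underside. Leave it standing where it is.
- bead_box: Bystander, loose: open box of beads, 75 x 75 mm, 36 mm high. Origin at the centre of its underside. Leave it standing where it is.

How it is judged:
On the way, in this order (a step that is already met when the one before it is completed fails the run):
1. the bolt on the left lug is tapped by the fingers (over 1.5 N) (((contact force between the fingers and bolt_a above 1.5 N and y of bolt_a in the frame of press above 0.07 m) or (contact force between the fingers and bolt_b above 1.5 N and y of bolt_b in the frame of press above 0.07 m) or (contact force between the fingers and bolt_c above 1.5 N and y of bolt_c in the frame of press above 0.07 m))), for 0.02 s.
2. then the bolt on the front (middle) lug is tapped by the fingers (((contact force between the fingers and bolt_a above 1.5 N and y of bolt_a in the frame of press between -0.07 and 0.07 m) or (contact force between the fingers and bolt_b above 1.5 N and y of bolt_b in the frame of press between -0.07 and 0.07 m) or (contact force between the fingers and bolt_c above 1.5 N and y of bolt_c in the frame of press between -0.07 and 0.07 m))), for 0.02 s.
3. then the bolt on the right lug is tapped by the fingers (((contact force between the fingers and bolt_a above 1.5 N and y of bolt_a in the frame of press below -0.07 m) or (contact force between the fingers and bolt_b above 1.5 N and y of bolt_b in the frame of press below -0.07 m) or (contact force between the fingers and bolt_c above 1.5 N and y of bolt_c in the frame of press below -0.07 m))), for 0.02 s.
4. the cap of the loose bolt (the one that dropped when tapped) is lifted open by the fingers (((distance of cap_a_hinge from where it was at the start of the episode above 0.002 m and value of joint cap_a above 0.8 rad and velocity of joint cap_a between -0.2 and 0.2 rad/s and contact force between the fingers and bolt_a above 0.2 N and value of joint each of cap_b, cap_c below 0.1 rad) or (distance of cap_b_hinge from where it was at the start of the episode above 0.002 m and value of joint cap_b above 0.8 rad and velocity of joint cap_b between -0.2 and 0.2 rad/s and contact force between the fingers and bolt_b above 0.2 N and value of joint each of cap_a, cap_c below 0.1 rad) or (distance of cap_c_hinge from where it was at the start of the episode above 0.002 m and value of joint cap_c above 0.8 rad and velocity of joint cap_c between -0.2 and 0.2 rad/s and contact force between the fingers and bolt_c above 0.2 N and value of joint each of cap_a, cap_b below 0.1 rad))), for 0.2 s.
At the end, for the whole second after the job is handed in: The cap of the loose bolt is held still by the fingers, open by more than 0.8 rad (46 degrees); the bolt still sits lower than at the start (by over 2 mm); the caps of the two tight bolts are shut (under 0.1 rad); every loose bystander stands upright within 30 mm of where it began (((distance of cap_a_hinge from where it was at the start of the episode above 0.002 m and value of joint cap_a above 0.8 rad and velocity of joint cap_a between -0.2 and 0.2 rad/s and contact force between the fingers and bolt_a above 0.2 N and value of joint each of cap_b, cap_c below 0.1 rad) or (distance of cap_b_hinge from where it was at the start of the episode above 0.002 m and value of joint cap_b above 0.8 rad and velocity of joint cap_b between -0.2 and 0.2 rad/s and contact force between the fingers and bolt_b above 0.2 N and value of joint each of cap_a, cap_c below 0.1 rad) or (distance of cap_c_hinge from where it was at the start of the episode above 0.002 m and value of joint cap_c above 0.8 rad and velocity of joint cap_c between -0.2 and 0.2 rad/s and contact force between the fingers and bolt_c above 0.2 N and value of joint each of cap_a, cap_b below 0.1 rad)) and distance of each of eyelet_tin, setting_die, cord_spool, craft_jar, water_cup, glue_bottle, bead_box from where it was at the start of the episode below 0.03 m and angle between each of eyelet_tin, setting_die, cord_spool, craft_jar, water_cup, glue_bottle, bead_box's own z axis and vertical below 0.2 rad); the arm keeps its last pose, push and grip.
It fails at once if a cap is lifted over 0.35 rad on a bolt that is tight, or has not been tapped down ((value of joint cap_a above 0.35 rad and distance of cap_a_hinge from where it was at the start of the episode below 0.002 m) or (value of joint cap_b above 0.35 rad and distance of cap_b_hinge from where it was at the start of the episode below 0.002 m) or (value of joint cap_c above 0.35 rad and distance of cap_c_hinge from where it was at the start of the episode below 0.002 m)).
It fails at once if a bystander is pushed more than 30 mm or tipped (distance of any of eyelet_tin, setting_die, cord_spool, craft_jar, water_cup, glue_bottle, bead_box from where it was at the start of the episode above 0.03 m or angle between any of eyelet_tin, setting_die, cord_spool, craft_jar, water_cup, glue_bottle, bead_box's own z axis and vertical above 0.35 rad).
It also fails if it takes over 54 s, if anything falls off the work surface, if the arm or the gripper's body presses on something with over 40 N, if the wrist force passes 120 N, or if a joint passes its speed limit or range.

## Robot

A 7-joint arm with a two-finger parallel gripper is mounted at the origin on the work surface. World frame = base frame: x ahead of the robot, y to its left, z up, the work surface at z = 0. Lengths are in m, angles in rad, forces in N, time in s.
With the tool pointing down it reaches from about 0.425 to 0.925 m from the base axis. Payload 6.8 kg.
Tool frame: the origin (TCP) lies on the mounting face of the last link; the fingertips stand 173 mm ahead of it and the grasp point (between the pads) lies 155 mm ahead of it (grip_point_offset is the distance from the TCP to the grasp point, in m); x points along the fingers, z is the direction in which the jaws open and shut, and the axes are right-handed (so a half turn about x gives the same grasp; the last joint's range is limited). The gripper opens to 85 mm and grips with 20 to 120 N. Pads are 22 mm wide; open, the fingers measure 114 mm over their backs; the gripper's body (76 mm by 85 mm) begins 54 mm behind the grasp point. The pads swing forward as they close: fully open they stand 13 mm farther back than shut.
Start: joints at [1.043, 0.477, 0.022, 1.555, -0.011, 1.109, -0.083], TCP at [0.275, -0.616, 0.405] pointing down, gripper open.
Joint ranges: [-2.96, 2.96], [-0.34, 2.1], [-1.41, 1.46], [0.24, 2.44], [-1.37, 4.51], [0.17, 1.92], [-2.96, 2.96]. Speed limits (rad/s): [2.39, 2.39, 3.14, 3.14, 3.14, 3.14, 3.14].

## Interface

Orientations are given as a rotation vector (axis times angle).
In Python, from bench import * gives the robot as it stands. The module is installed in compiled form; this text tells all that it offers.
- The arm moves only by the tool servo_tool, never from a script. Its argument "motion" is a list of rows, each a list of 5 numbers: the shift along the tool's x, y, z in m, then the turn about the tool's x in degrees, then the gripper command: -1 is fully open, 1 is shut, values between are in proportion. In form: [[dx, dy, dz, turn, fingers], ...]. A call has 1 to 8 rows; each row is the pose to reach, as a shift and turn from the pose measured when the call began, along the tool's axes at that moment; what a row does not reach only later rows make up. A row lasts 1/10 s, in which the tool goes at most 50 mm and 8.59 degrees, less where a joint would pass 70% of its speed; a pose out of reach is approached as far as the arm can. A call with a gripper value outside its range is refused whole. The fingers move at their own pace and stop on an object; "force" is the grip in N (left out, the last holds). Time passes only in rows, so rows that repeat a pose let the fingers close. It gives the time, the measured TCP pose, the force and the opening at its end, in the units of the state.
- get_obs(): the state, without advancing time (a new reading comes with each control period).
- grab_frame(name): name is "scene" or "top" or "wrist"; returns the picture (420x560x3 uint8, red, green, blue); there is no depth.
- camera_params(name): a dict with "mtx" (3x3 intrinsics, pixels), "D" ([k1, k2, p1, p2, k3] as OpenCV has them; the pictures are not rectified), "world_to_cam" (4x4, takes a point from world to camera coordinates); the wrist camera has in their place "T_tool_cam" (4x4, takes a point from camera to tool coordinates, whose origin is the TCP and whose axes are the tool frame's). Camera axes: x right, y down, z forward; pixel columns grow to the right and rows downward; lengths in m; the calibration is good to about 2 mm. A picture is of the moment at which its call begins: read the wrist's pose just before it. camera_params takes no time and is no camera call.
- hand_in(): hands the job in, once; it reports no verdict.
The state is a dict: "clock": time; "joints": joint angles; "qvel": joint speeds; "tau": joint torques, N m; "tcp_pos": TCP position; "orientation": TCP orientation; "contact_force": force on the tool from outside, world axes, zero at the start; "moment": the same for the moment, N m; "grip_width": finger opening in m.
Only numpy, scipy, OpenCV 4.12 (cv2) and the standard library are available. Lean on these libraries where they do the work, as an engineer would, in place of code of your own. Each camera call takes 0.05 s, during which the arm holds its last target. There are 200 camera calls.

## Working session

There is one attempt and no reset: what is moved stays moved. The work goes in short steps, Python scripts to look and compute and a tool call to move; the robot and the scene stay as the last step left them, time stands still between calls to the robot, and variables do not carry over. Pictures are saved under pics/ and viewed, about 8 in all and at most 12, crops included, and the job is handed in when it is done.

Besides the shell and the picture viewer there is one more tool, called after "Emit:" as name(argument=value, ...), one argument or row to a line, values as JSON. servo_tool: Moves the arm, as the interface text tells. Its arguments: {"type":"object","properties":{"motion":{"type":"array","items":{"type":"array","items":{"type":"number"}}},"force":{"type":"number"}},"required":["motion"]}

```bash
mkdir -p pics; python3 - <<'E'
from bench import *
import cv2,numpy as np
o=get_obs();print(o)
for n in("top","scene"):
    im=grab_frame(n);cv2.imwrite(f"pics/{n}0.png",im[:,:,::-1]);np.save(n,im)
    p=camera_params(n);print(n,p)
print(camera_params("wrist"))
E
```

```text
{'clock': 0.0, 'joints': array([ 1.04293866,  0.47778798,  0.02236099,  1.55647892, -0.01152507,
        1.10930887, -0.08309914]), 'qvel': array([ 0.00025067, -0.00091377, -0.0010981 ,  0.00123903, -0.00175227,
        0.0012527 ,  0.00063045]), 'tau': array([-1.11039011e-03, -5.96442211e+01,  1.60784908e+00, -2.81193978e+01,
        1.24910264e-02,  9.27687564e-03, -8.49998344e-06]), 'tcp_pos': array([ 0.27497049, -0.61613816,  0.40372236]), 'orientation': array([ 0.89564905,  1.38068352, -0.89416595]), 'contact_force': array([-0.93507557, -0.71995266, -0.30415793]), 'moment': array([0.00921343, 0.00810615, 0.01711672]), 'grip_width': 0.08528823134860629}
top {'mtx': array([[414.68755844,   0.        , 278.34362384],
       [  0.        , 414.68755844, 207.69450432],
       [  0.        ,   0.        ,   1.        ]]), 'D': array([0.00629579, 0.        , 0.        , 0.        , 0.        ]), 'world_to_cam': array([[-0.00268139, -0.99990676,  0.0133894 , -0.00141466],
       [-0.99258052,  0.00103365, -0.12158469,  0.61451247],
       [ 0.12155951, -0.01361607, -0.99249075,  0.92469
[... 567 characters left out ...]
    1.39580575e+00],
       [ 0.00000000e+00,  0.00000000e+00,  0.00000000e+00,
         1.00000000e+00]])}
{'mtx': array([[296.71062046,   0.        , 280.15625849],
       [  0.        , 296.71062046, 208.98435379],
       [  0.        ,   0.        ,   1.        ]]), 'D': array([-0.0541337,  0.       ,  0.       ,  0.       ,  0.       ]), 'T_tool_cam': array([[ 6.18103784e-05, -2.58507065e-01,  9.66009365e-01,
         3.18425335e-02],
       [-5.44908727e-04, -9.66009232e-01, -2.58506994e-01,
         6.53985755e-02],
       [ 9.99999850e-01, -5.10408519e-04, -2.00572152e-04,
        -2.03327556e-04],
       [ 0.00000000e+00,  0.00000000e+00,  0.00000000e+00,
         1.00000000e+00]])}
```

View pics/top0.png

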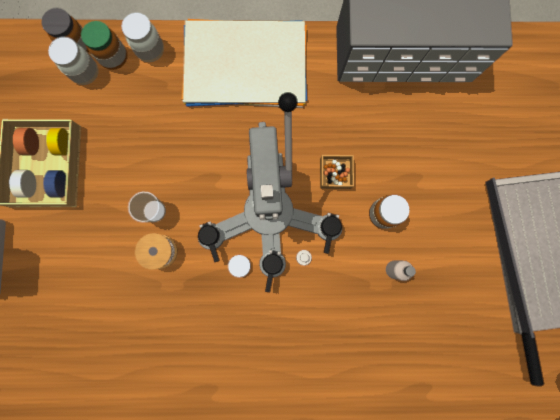

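View pics/scene0.png

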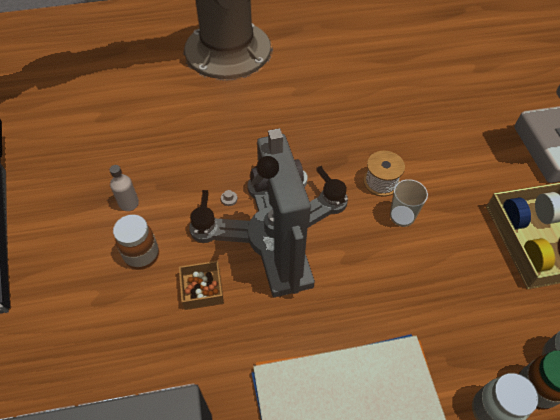

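The top picture shows the caps at about (208,235), (272,264) and (331,226) px for left, front and right, with all tabs pointing towards the robot. The tin is at (239,266) and the die at (304,258). I'll measure these next.

```bash
cat > h.py <<'E'
import numpy as np,cv2
from scipy.spatial.transform import Rotation as R
def cast(p,W,uv,z):
    uv=np.array(uv,float).reshape(-1,1,2)
    n=cv2.undistortPoints(uv,p["mtx"],p["D"])[:,0]
    Rm,t=W[:3,:3],W[:3,3]; c=-Rm.T@t
    d=np.c_[n,np.ones(len(n))]@Rm
    return c+d*((z-c[2])/d[:,2])[:,None]
E
python3 - <<'E'
from bench import *
from h import *
p=camera_params("top");im=np.load("top.npy")
m=(im.max(2)<45).astype(np.uint8)
for n,(u,v) in dict(L=(208,235),M=(272,264),Rr=(331,226)).items():
    w=np.zeros_like(m);cv2.circle(w,(u,v+10),34,1,-1);w&=m
    k,lab,st,cen=cv2.connectedComponentsWithStats(w)
    i=lab[v,u];b=(lab==i).astype(np.uint8)
    o=cv2.morphologyEx(b,cv2.MORPH_OPEN,cv2.getStructuringElement(cv2.MORPH_ELLIPSE,(13,13)))
    c,r=cv2.minEnclosingCircle(cv2.findContours(o,0,1)[0][0])
    ys,xs=np.nonzero(b);P=cast(p,p["world_to_cam"],np.c_[xs,ys],.05)
    C=cast(p,p["world_to_cam"],[c],.053)[0]
    far=np.hypot(*(P-C)[:,:2].T); s=(far>.032)
    d=P[s].mean(0)-C
    print(n,c,r,"cap",C.round(4),"tab yaw deg",np.degrees(np.arctan2(d[1],d[0])).round(1),"far",far.max().round(3),s.sum())
for n,uv,z in(("tin",(239,266),.02),("die",(304,258),.022),("ramcap",(267,190),.27)):print(n,cast(p,p["world_to_cam"],[uv],z))
o=get_obs();print(R.from_rotvec(o["orientation"]).as_matrix().round(3))
E
```

```text
L (279.5, 209.5) 349.30010986328125 cap [ 0.6085 -0.005   0.053 ] tab yaw deg -11.3 far 0.86 234499
M (279.5, 209.5) 349.30010986328125 cap [ 0.6085 -0.005   0.053 ] tab yaw deg -11.0 far 0.86 234500Traceback (most recent call last):
  File "<stdin>", line 10, in <module>
IndexError: tuple index out of range
```

```bash
python3 - <<'E'
from bench import *
from h import *
p=camera_params("top");im=np.load("top.npy")
for u,v in((208,235),(272,264),(331,226)):print(im[v,u],im[v+20,u])
m=(im.max(2)<60).astype(np.uint8)
vis=cv2.resize(im[190:310,170:370,::-1],None,fx=4,fy=4,interpolation=cv2.INTER_CUBIC)
for n,(u,v) in dict(L=(208,235),M=(272,264),Rr=(331,226)).items():
    w=np.zeros_like(m);cv2.circle(w,(u,v+10),34,1,-1);w&=m
    k,lab,st,cen=cv2.connectedComponentsWithStats(w)
    i=1+np.argmax(st[1:,4]);b=(lab==i).astype(np.uint8)
    o=cv2.morphologyEx(b,cv2.MORPH_OPEN,cv2.getStructuringElement(cv2.MORPH_ELLIPSE,(11,11)))
    c,r=cv2.minEnclosingCircle(max(cv2.findContours(o,0,1)[0],key=len))
    ys,xs=np.nonzero(b);P=cast(p,p["world_to_cam"],np.c_[xs,ys],.05)
    C=cast(p,p["world_to_cam"],[c],.053)[0]
    far=np.hypot(*(P-C)[:,:2].T); s=(far>.035)
    d=P[s].mean(0)-C
    for q in cv2.findContours(b,0,1)[0]:cv2.drawContours(vis,[(q-[170,190])*4+2],-1,(0,255,0),1)
    print(n,c,r,"cap",C.round(4),"tab yaw deg",np.degrees(np.arctan2(d[1],d[0])).round(1),"far",far.max().round(3),s.sum())
for n,uv,z in(("tin",(239,266),.02),("die",(304,258),.022),("ramcap",(267,190),.27)):print(n,cast(p,p["world_to_cam"],[uv],z))
o=get_obs();print(R.from_rotvec(o["orientation"]).as_matrix().round(3))
cv2.imwrite("pics/v1.png",vis)
E
```

```text
[52 49 48] [193 121  57]
[48 47 46] [157  99  47]
[44 43 42] [108  69  31]
L (208.1981201171875, 235.40565490722656) 10.74657154083252 cap [0.5497 0.1563 0.053 ] tab yaw deg -161.5 far 0.059 40
M (272.3154602050781, 263.9935607910156) 10.140565872192383 cap [0.4853 0.0115 0.053 ] tab yaw deg 169.1 far 0.059 38
Rr (331.0, 226.5) 10.547611236572266 cap [ 0.5694 -0.122   0.053 ] tab yaw deg 168.1 far 0.059 47
tin [[0.48049819 0.08883044 0.02      ]]
die [[ 0.49850702 -0.06211608  0.022     ]]
ramcap [[0.61749967 0.02055627 0.27      ]]
[[-0.001  0.913  0.408]
 [ 0.001  0.408 -0.913]
 [-1.    -0.    -0.002]]
```

View pics/v1.png

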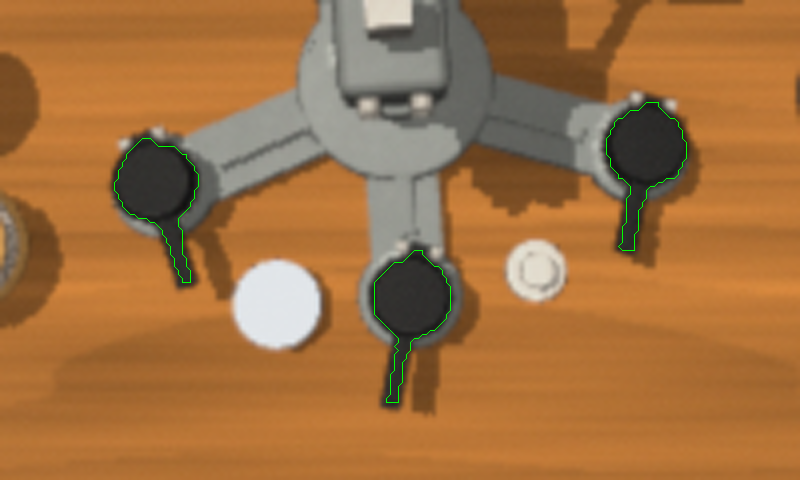

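The green contours fit the caps and tabs. Next I move towards the left bolt with the fingers shut, passing in front of the press.

Emit:
servo_tool(
  motion=[
    [0,0.031,-0.033,2.5,1],
    [0,0.062,-0.067,5,1],
    [0,0.093,-0.1,7.5,1],
    [0,0.124,-0.133,10,1],
    [0,0.155,-0.167,12.5,1],
    [0,0.186,-0.2,15,1],
    [0,0.217,-0.233,17.5,1],
    [0,0.248,-0.267,20,1],
  ],
  force=30,
)

```text
clock: 0.9
tcp_pos: [0.3928, -0.2694, 0.4041]
orientation: [1.159, 1.243, -1.158]
contact_force: [1.1, -0.4, 0.1]
grip_width: 0.0001
```

```bash
cat >> h.py <<'E'
def rel(o,x,y,z):
    "tool-frame shift to bring the TCP to world x,y,z"
    return (R.from_rotvec(o["orientation"]).inv().apply(np.array([x,y,z])-o["tcp_pos"])).round(4)
E
python3 - <<'E'
from bench import *
from h import *
o=get_obs();print(o["clock"],o["tcp_pos"],R.from_rotvec(o["orientation"]).as_matrix().round(3).tolist(),o["contact_force"],o["grip_width"],o["joints"].round(2))
print(rel(o,.45,-.05,.40),rel(o,.45,.10,.40),rel(o,.55,.156,.40))
E
```

```text
0.9 [ 0.39278022 -0.26943608  0.40410999] [[-0.001, 0.998, 0.069], [0.001, 0.069, -0.998], [-1.0, -0.001, -0.002]] [ 1.13048547 -0.4315968   0.13038054] 0.00011093541539316208 [ 0.56  0.15 -0.1   2.01  0.02  0.98 -1.05]
[ 0.0044  0.0722 -0.215 ] [ 0.0046  0.0825 -0.3646] [ 0.0046  0.1861 -0.4136]
```

Emit:
servo_tool(
  motion=[
    [0,0.022,-0.045,0,1],
    [0,0.044,-0.09,0,1],
    [0,0.06,-0.135,0,1],
    [0,0.068,-0.18,0,1],
    [0,0.073,-0.225,0,1],
    [0,0.076,-0.27,0,1],
    [0,0.08,-0.315,0,1],
    [0,0.0825,-0.36,0,1],
  ],
)

```text
clock: 1.7
tcp_pos: [0.4499, 0.0971, 0.4045]
orientation: [1.159, 1.242, -1.159]
contact_force: [0.2, 0.9, -0.3]
grip_width: 0.0
```

Emit:
servo_tool(
  motion=[
    [0.02,0.032,-0.016,0,1],
    [0.04,0.064,-0.032,0,1],
    [0.06,0.09,-0.045,0,1],
    [0.08,0.1036,-0.049,0,1],
    [0.1,0.1036,-0.049,0,1],
    [0.12,0.1036,-0.049,0,1],
    [0.12,0.1036,-0.049,0,1],
  ],
)

```text
clock: 2.4
tcp_pos: [0.5486, 0.1527, 0.2815]
orientation: [1.155, 1.246, -1.163]
contact_force: [-0.6, -0.3, 0.0]
grip_width: -0.0
```

```bash
python3 - <<'E'
from bench import *
from h import *
o=get_obs();print(o["clock"],o["tcp_pos"],R.from_rotvec(o["orientation"]).as_matrix().round(3).tolist(),o["contact_force"])
p=camera_params("wrist");im=grab_frame("wrist")
T=np.eye(4);T[:3,:3]=R.from_rotvec(o["orientation"]).as_matrix();T[:3,3]=o["tcp_pos"]
W=np.linalg.inv(T@p["T_tool_cam"])
m=(im.max(2)<60).astype(np.uint8)
k,lab,st,cen=cv2.connectedComponentsWithStats(m);print(st[1:][st[1:,4]>300])
proj=lambda P:cv2.projectPoints(np.array([P],float),cv2.Rodrigues(W[:3,:3])[0],W[:3,3],p["mtx"],p["D"])[0][0,0]
v=im[:,:,::-1].copy()
for P in([.5497,.1563,.057],[o["tcp_pos"][0],o["tcp_pos"][1],o["tcp_pos"][2]-.173]):
    q=proj(P);print(q);cv2.circle(v,(int(q[0]),int(q[1])),4,(0,255,0),1)
cv2.imwrite("pics/w1.png",v)
print(rel(o,.5497,.1563,.235))
E
```

```text
2.4 [0.54862861 0.1526509  0.28148906] [[-0.007, 0.998, 0.069], [-0.001, 0.069, -0.998], [-1.0, -0.007, 0.0]] [-0.60706737 -0.33700564  0.00342087]
[[  493     2    67    46  1042]
 [   19   193   524   227 54034]]
[275.27259308 224.48452257]
[280.58491687 258.35789897]
[ 0.0465  0.0016 -0.0036]
```

View pics/w1.png

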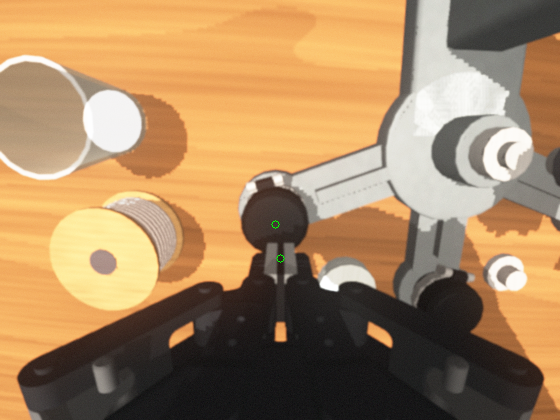

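The left cap sits at (275,220) px, within a couple of mm of the prediction. I'll descend onto it and tap gently.

Emit:
servo_tool(
  motion=[
    [0.012,0.001,-0.003,0,1],
    [0.024,0.001,-0.003,0,1],
    [0.036,0.001,-0.003,0,1],
    [0.042,0.001,-0.003,0,1],
    [0.042,0.001,-0.003,0,1],
  ],
)

```text
clock: 2.95
tcp_pos: [0.5494, 0.1558, 0.2401]
orientation: [1.155, 1.245, -1.163]
contact_force: [-0.0, 0.5, 0.8]
grip_width: -0.0
```

Emit:
servo_tool(
  motion=[
    [0.002,0,0,0,1],
    [0.004,0,0,0,1],
    [0.005,0,0,0,1],
    [0.006,0,0,0,1],
  ],
)

```text
clock: 3.35
tcp_pos: [0.5495, 0.1558, 0.2342]
orientation: [1.156, 1.245, -1.163]
contact_force: [0.2, 0.3, -0.5]
grip_width: 0.0001
```

Emit:
servo_tool(
  motion=[
    [0.001,0,0,0,1],
    [0.002,0,0,0,1],
  ],
)

```text
clock: 3.55
tcp_pos: [0.5495, 0.1558, 0.2323]
orientation: [1.156, 1.245, -1.162]
contact_force: [0.3, -1.6, -0.2]
grip_width: -0.0
```

Emit:
servo_tool(
  motion=[
    [0.001,0,0,0,1],
    [0.002,0,0,0,1],
  ],
)

```text
clock: 3.75
tcp_pos: [0.5495, 0.1558, 0.2308]
orientation: [1.155, 1.245, -1.163]
contact_force: [-4.7, -2.2, 13.3]
grip_width: 0.0002
```

Emit:
servo_tool(
  motion=[
    [0.001,0,0,0,1],
    [0.002,0,0,0,1],
  ],
)

```text
clock: 3.95
tcp_pos: [0.5494, 0.1559, 0.2303]
orientation: [1.155, 1.244, -1.164]
contact_force: [-8.3, -3.2, 24.7]
grip_width: 0.0002
```

The left bolt is firm: 25 N at top height 57 mm with no drop. Next is the front bolt.

Emit:
servo_tool(
  motion=[
    [-0.025,0,0,0,1],
    [-0.045,-0.018,0.035,0,1],
    [-0.045,-0.037,0.07,0,1],
    [-0.045,-0.055,0.105,0,1],
    [-0.045,-0.074,0.139,0,1],
    [-0.03,-0.074,0.139,0,1],
    [-0.012,-0.074,0.139,0,1],
    [-0.01,-0.074,0.139,0,1],
  ],
)

```text
clock: 4.75
tcp_pos: [0.4843, 0.0118, 0.2396]
orientation: [1.154, 1.246, -1.166]
contact_force: [0.5, -1.1, -0.4]
grip_width: -0.0004
```

Emit:
servo_tool(
  motion=[
    [0.002,0,0,0,1],
    [0.004,0,0,0,1],
    [0.005,0,0,0,1],
    [0.006,0,0,0,1],
  ],
)

```text
clock: 5.15
tcp_pos: [0.4844, 0.012, 0.2339]
orientation: [1.154, 1.245, -1.165]
contact_force: [0.0, -0.6, 0.9]
grip_width: -0.0002
```

Emit:
servo_tool(
  motion=[
    [0.001,0,0,0,1],
    [0.002,0,0,0,1],
  ],
)

```text
clock: 5.35
tcp_pos: [0.4846, 0.0121, 0.2321]
orientation: [1.154, 1.245, -1.165]
contact_force: [-0.6, 0.5, 0.2]
grip_width: -0.0002
```

Emit:
servo_tool(
  motion=[
    [0.001,0,0,0,1],
    [0.002,0,0,0,1],
  ],
)

```text
clock: 5.55
tcp_pos: [0.4845, 0.0122, 0.2306]
orientation: [1.154, 1.245, -1.165]
contact_force: [-5.2, -0.1, 17.1]
grip_width: -0.0001
```

The front bolt is firm too. Next the right bolt, moving sideways first to stay clear of the head.

Emit:
servo_tool(
  motion=[
    [-0.025,0,0.01,0,1],
    [-0.045,0,0.05,0,1],
    [-0.045,0.005,0.095,0,1],
    [-0.045,0.035,0.125,0,1],
    [-0.045,0.07,0.14,0,1],
    [-0.03,0.0755,0.14,0,1],
    [-0.012,0.0755,0.14,0,1],
    [-0.009,0.0755,0.14,0,1],
  ],
)

```text
clock: 6.35
tcp_pos: [0.5682, -0.1217, 0.2367]
orientation: [1.152, 1.25, -1.167]
contact_force: [-0.4, -0.1, -0.6]
grip_width: -0.0001
```

Emit:
servo_tool(
  motion=[
    [0.002,0,0,0,1],
    [0.004,0,0,0,1],
    [0.005,0,0,0,1],
    [0.006,0,0,0,1],
  ],
)

```text
clock: 6.75
tcp_pos: [0.5682, -0.1216, 0.2313]
orientation: [1.152, 1.249, -1.167]
contact_force: [-0.3, 0.8, 2.1]
grip_width: -0.0
```

Emit:
servo_tool(
  motion=[
    [0.001,0,0,0,1],
    [0.002,0,0,0,1],
  ],
)

```text
clock: 6.95
tcp_pos: [0.5682, -0.1216, 0.2297]
orientation: [1.152, 1.249, -1.167]
contact_force: [-1.3, 0.7, 2.4]
grip_width: -0.0001
```

Emit:
servo_tool(
  motion=[
    [0.001,0,0,0,1],
    [0.002,0,0,0,1],
  ],
)

```text
clock: 7.15
tcp_pos: [0.5682, -0.1216, 0.2278]
orientation: [1.152, 1.248, -1.167]
contact_force: [-1.2, -0.3, 1.9]
grip_width: -0.0
```

The right bolt gives at about 2 N. I'll push it down to its stop.

Emit:
servo_tool(
  motion=[
    [0.001,0,0,0,1],
    [0.002,0,0,0,1],
    [0.003,0,0,0,1],
  ],
)

```text
clock: 7.45
tcp_pos: [0.5681, -0.1216, 0.2251]
orientation: [1.152, 1.249, -1.167]
contact_force: [-5.5, 1.3, 14.4]
grip_width: -0.0002
```

Emit:
servo_tool(
  motion=[
    [0.001,0,0,0,1],
    [0.002,0,0,0,1],
  ],
)

```text
clock: 7.65
tcp_pos: [0.5681, -0.1214, 0.2247]
orientation: [1.151, 1.249, -1.168]
contact_force: [-9.4, 1.4, 24.8]
grip_width: 0.0002
```

The bolt stopped after about a 6 mm drop, cap top now at 52 mm. I'll rise, move over the tab, turn 16° to its yaw and open the jaws part way.

Emit:
servo_tool(
  motion=[
    [-0.03,0,0,0,1],
    [-0.065,-0.01,0,4,0.3],
    [-0.065,-0.03,-0.006,9,0.3],
    [-0.065,-0.042,-0.0116,16,0.3],
    [-0.065,-0.042,-0.0116,16,0.3],
    [-0.065,-0.042,-0.0116,16,0.3],
  ],
)

```text
clock: 8.25
tcp_pos: [0.5266, -0.1127, 0.2902]
orientation: [1.352, 1.11, -1.37]
contact_force: [-0.2, 0.3, 0.3]
grip_width: 0.0298
```

```bash
python3 - <<'E'
from bench import *
from h import *
o=get_obs();M=R.from_rotvec(o["orientation"]).as_matrix();print(o["clock"],o["tcp_pos"],M.round(3).tolist(),o["contact_force"],o["grip_width"])
p=camera_params("wrist");im=grab_frame("wrist");tp=grab_frame("top")
T=np.eye(4);T[:3,:3]=M;T[:3,3]=o["tcp_pos"];W=np.linalg.inv(T@p["T_tool_cam"])
proj=lambda P:cv2.projectPoints(np.array([P],float),cv2.Rodrigues(W[:3,:3])[0],W[:3,3],p["mtx"],p["D"])[0][0,0]
v=im[:,:,::-1].copy();a=np.radians(168.1);C=np.array([.5694,-.122])
d=np.array([np.cos(a),np.sin(a)])
for r,z in((0,.052),(.045,.0495),(.066,.0495)):
    q=proj([*(C+r*d),z]);print(q);cv2.circle(v,(int(q[0]),int(q[1])),3,(0,255,0),1)
q=proj(o["tcp_pos"]+.155*M[:,0]);cv2.circle(v,(int(q[0]),int(q[1])),3,(0,0,255),1)
cv2.imwrite("pics/w2.png",v);np.save("w2",im)
E
```

```text
8.25 [ 0.52658178 -0.11265109  0.29022597] [[-0.011, 0.979, -0.205], [-0.002, -0.206, -0.979], [-1.0, -0.01, 0.005]] [-0.21189029  0.2681609   0.34222764] 0.029833187990850225
[279.39891353 158.228826  ]
[279.42353579 219.51806891]
[279.43750763 246.01880166]
```

View pics/w2.png

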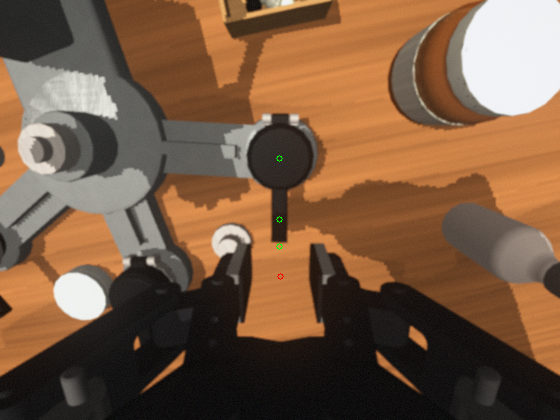

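The tab lies along column 279 px with its end at row 242, yaw matching and centred between the jaws. The cap is about 3 mm farther forward than I had it. I'll descend and pinch.

Emit:
servo_tool(
  motion=[
    [0.03,0.003,0,0,0.3],
    [0.06,0.003,0,0,0.3],
    [0.08,0.003,0,0,0.3],
    [0.09,0.003,0,0,0.3],
    [0.09,0.003,0,0,0.3],
  ],
)

```text
clock: 8.85
tcp_pos: [0.5288, -0.1136, 0.1986]
orientation: [1.352, 1.112, -1.372]
contact_force: [0.4, -0.0, 0.4]
grip_width: 0.0301
```

Emit:
servo_tool(
  motion=[
    [0,0,0,0,0.9],
    [0,0,0,0,0.9],
    [0,0,0,0,0.9],
    [0,0,0,0,1],
    [0,0,0,0,1],
  ],
  force=25,
)

```text
clock: 9.35
tcp_pos: [0.5294, -0.1133, 0.1993]
orientation: [1.353, 1.111, -1.37]
contact_force: [2.0, 2.2, -0.5]
grip_width: 0.0112
```

The grip holds at 11 mm, about the tab width. I'll swing it up along the arc of 73 mm radius about the hinge.

Emit:
servo_tool(
  motion=[
    [-0.007,0.0015,0,0,1],
    [-0.013,0.0035,0,0,1],
    [-0.019,0.006,0,0,1],
    [-0.0245,0.009,0,0,1],
    [-0.0245,0.009,0,0,1],
  ],
)

```text
clock: 9.85
tcp_pos: [0.5383, -0.1151, 0.2242]
orientation: [1.352, 1.111, -1.371]
contact_force: [-1.8, 2.7, -0.8]
grip_width: 0.0116
```

Emit:
servo_tool(
  motion=[
    [-0.0055,0.0035,0,0,1],
    [-0.0105,0.0075,0,0,1],
    [-0.015,0.0115,0,0,1],
    [-0.0195,0.0165,0,0,1],
    [-0.0235,0.0215,0,0,1],
    [-0.0265,0.0265,0,0,1],
    [-0.0295,0.0325,0,0,1],
    [-0.032,0.038,0,0,1],
  ],
)

```text
clock: 10.65
tcp_pos: [0.5758, -0.1231, 0.2557]
orientation: [1.351, 1.112, -1.373]
contact_force: [-3.7, 1.9, -5.0]
grip_width: 0.0111
```

Emit:
servo_tool(
  motion=[
    [-0.002,0.006,0,0,1],
    [-0.003,0.012,0,0,1],
    [-0.003,0.012,0,0,1],
    [-0.003,0.012,0,0,1],
    [-0.003,0.012,0,0,1],
  ],
)

```text
clock: 11.15
tcp_pos: [0.588, -0.1258, 0.2589]
orientation: [1.352, 1.111, -1.371]
contact_force: [-2.5, 1.1, -1.3]
grip_width: 0.0114
```

```bash
python3 - <<'E'
from bench import *
from h import *
w=grab_frame("wrist");t=grab_frame("top");s=grab_frame("scene")
z=lambda i:cv2.resize(i,(560,420),interpolation=cv2.INTER_CUBIC)
a=cv2.resize(w,(400,300));b=cv2.resize(t[180:300,180:380],(400,240),interpolation=2);c=cv2.resize(s[140:290,150:400],(400,240),interpolation=2)
im=np.zeros((540,800,3),np.uint8);im[:300,:400]=a;im[300:,:400]=b;im[300:,400:]=c
cv2.imwrite("pics/f.png",im[:,:,::-1])
o=get_obs();print(o["clock"],o["tcp_pos"],o["contact_force"],o["grip_width"],abs(o["qvel"]).max())
E
```

```text
11.3 [ 0.58794884 -0.12573088  0.25889269] [-0.59181861  0.44342098 -0.82466095] 0.011116809595544662 0.0006647278802131274
```

View pics/f.png

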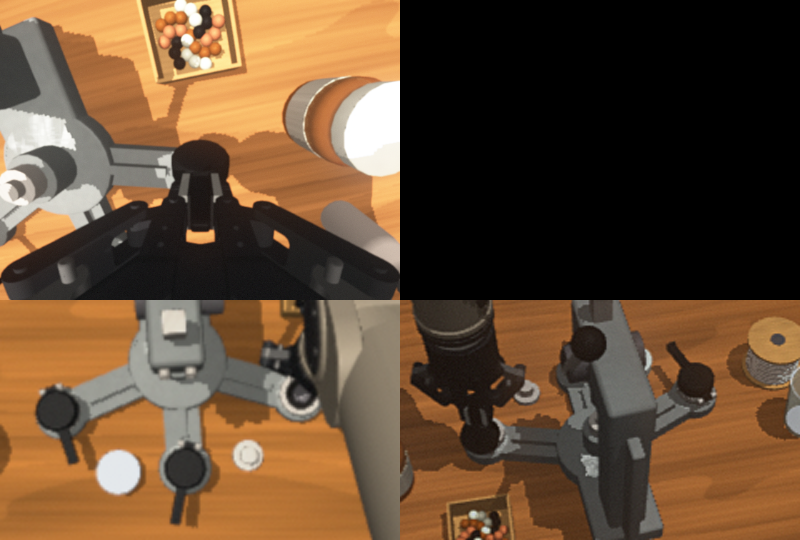

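The cap is up and the bolt head bare, the other caps are shut and the neighbours are in place. The lift showed a brief 5 N pull, so I'll check that the bolt is still wedged down by comparing the washer's height before and after in the scene view.

```bash
python3 - <<'E'
from bench import *
from h import *
s0=np.load("scene.npy");s=grab_frame("scene");p=camera_params("scene");W=p["world_to_cam"]
proj=lambda P:cv2.projectPoints(np.array([P],float),cv2.Rodrigues(W[:3,:3])[0],W[:3,3],p["mtx"],p["D"])[0][0,0]
C=np.array([.572,-.1225]);d=np.array([.978,-.206])
for z in(.039,.033):print("hinge proj",proj([*(C+.027*d),z]))
f=lambda i:cv2.resize(i[195:250,175:235],None,fx=6.5,fy=6.5,interpolation=cv2.INTER_CUBIC)
cv2.imwrite("pics/g.png",np.hstack([f(s0),f(s)])[:,:,::-1])
g=lambda i:cv2.cvtColor(i,cv2.COLOR_RGB2GRAY)
E
```

```text
hinge proj [200.87119776 232.95311802]
hinge proj [201.24398461 234.53802665]
```

View pics/g.png

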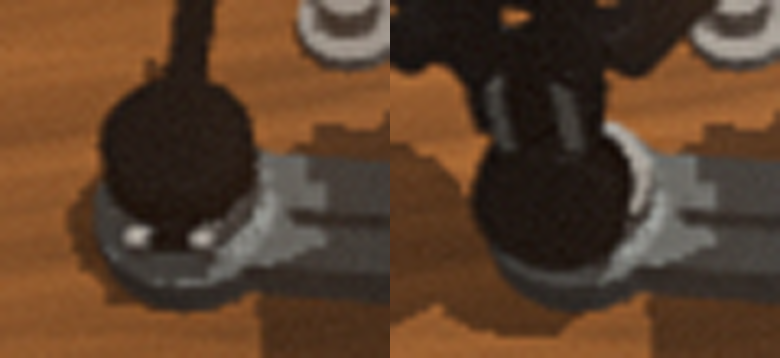

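The hinge lugs are hidden by the open cap, so the picture doesn't settle it. With the tab nearly over the hinge I can test it like the tap: push down in small steps. A bolt on its stop should push back at once.

Emit:
servo_tool(
  motion=[
    [0.001,0,0,0,1],
    [0.001,0,0,0,1],
  ],
)

```text
clock: 11.55
tcp_pos: [0.5881, -0.1257, 0.2589]
orientation: [1.352, 1.111, -1.371]
contact_force: [-5.2, 1.5, 6.1]
grip_width: 0.0112
```

Emit:
servo_tool(
  motion=[
    [0.001,0,0,0,1],
    [0.001,0,0,0,1],
  ],
)

```text
clock: 11.75
tcp_pos: [0.5881, -0.1257, 0.2589]
orientation: [1.352, 1.11, -1.371]
contact_force: [-5.4, 1.2, 7.7]
grip_width: 0.0115
```

Emit:
servo_tool(
  motion=[
    [0.001,0,0,0,1],
    [0.001,0,0,0,1],
  ],
)

```text
clock: 11.95
tcp_pos: [0.588, -0.1256, 0.2588]
orientation: [1.352, 1.11, -1.371]
contact_force: [-4.9, 1.4, 7.5]
grip_width: 0.0114
```

It pushes back with 7.5 N and doesn't move, well over the 2 N that made it drop, so the bolt is on its stop. The cap is still and gripped. Handing in.

```bash
python3 - <<'E'
from bench import *
o=get_obs();print(o["clock"],o["tcp_pos"],o["contact_force"],o["grip_width"],abs(o["qvel"]).max())
print(hand_in())
E
```

```text
11.95 [ 0.58804563 -0.12563735  0.25883905] [-4.9431031   1.35591384  7.4862857 ] 0.011364941118520584 0.0021398882720207605
the job is handed in; nothing more can be done
None
```

The loose bolt is the one on the right lug. Its cap is open about 70° and still held in the gripper. I handed in at 11.95 s; the interface gives no verdict.

- **Taps, left to right:** the left and front bolts held firm, at about 25 N and 17 N. The right bolt gave at about 2 N and dropped about 6 mm to a firm stop.
- **Lift:** I pinched the right cap's tab by its sides and swung it up along its arc. The 70° comes from the gripper's path, because I could not measure the cap angle directly.
- **Last checks:** the arm was still and the grip closed at 11 mm on the 12 mm tab. The pictures showed the other two caps shut, and the tin, die and bead box looked in place. I did not measure the bystanders' positions, and not all of them were in those last views.
- **Is the bolt still down?** The lift briefly pulled about 5 N upwards. The scene picture could not show whether the bolt had risen, because the open cap hid the hinge. Pushing down on the held tab met 7.5 N with no movement, which means the bolt is still on its stop.

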